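# Stand the furniture feet in their drip trays

## Task

Get the four turned furniture feet, the round wooden pieces with a steel stud on top, ready for oiling: stand each one in the middle of the drip tray of its own size, the largest foot in the largest tray and so on down to the smallest foot in the smallest tray. Keep them upright with the stud up, do not let any of them tip over, and leave the two wooden offcuts without a stud where they are.

Things in the scene. Friction and masses are not known exactly. Their poses are not given: they have to be found in the camera images.
- foot_large: The largest of the four furniture feet: an upright plain light-wood cylinder, 60 mm in diameter and 40 mm high, loose, with a steel stud (8 mm thick, 14 mm high) standing up from the middle of its top, so 54 mm high in all. Origin: centre of its underside; z up along the stud. Round, so its yaw means nothing.
- foot_second: The second largest of the four furniture feet: an upright plain light-wood cylinder, 48 mm in diameter and 40 mm high, loose, with a steel stud (8 mm thick, 14 mm high) standing up from the middle of its top, so 54 mm high in all. Origin: centre of its underside; z up along the stud. Round, so its yaw means nothing.
- foot_third: The third largest of the four furniture feet: an upright plain light-wood cylinder, 36 mm in diameter and 40 mm high, loose, with a steel stud (8 mm thick, 14 mm high) standing up from the middle of its top, so 54 mm high in all. Origin: centre of its underside; z up along the stud. Round, so its yaw means nothing.
- foot_small: The smallest of the four furniture feet: an upright plain light-wood cylinder, 24 mm in diameter and 40 mm high, loose, with a steel stud (8 mm thick, 14 mm high) standing up from the middle of its top, so 54 mm high in all. Origin: centre of its underside; z up along the stud. Round, so its yaw means nothing.
- tray_large: The largest of the four square aluminium drip trays, fixed to the bench: 88 x 88 mm outside, 82 x 82 mm inside, 10 mm high in all, walls and floor 3 mm thick, open at the top. Origin: centre of its underside; x and y along its sides, z up.
- tray_second: The second largest of the four square aluminium drip trays, fixed to the bench: 76 x 76 mm outside, 70 x 70 mm inside, 10 mm high in all, walls and floor 3 mm thick, open at the top. Origin: centre of its underside; x and y along its sides, z up.
- tray_third: The third largest of the four square aluminium drip trays, fixed to the bench: 64 x 64 mm outside, 58 x 58 mm inside, 10 mm high in all, walls and floor 3 mm thick, open at the top. Origin: centre of its underside; x and y along its sides, z up.
- tray_small: The smallest of the four square aluminium drip trays, fixed to the bench: 52 x 52 mm outside, 46 x 46 mm inside, 10 mm high in all, walls and floor 3 mm thick, open at the top. Origin: centre of its underside; x and y along its sides, z up.
- block: A square offcut of the same light wood, 44 x 44 x 40 mm high, no stud, loose; not a foot, to be left where it is. Origin: centre of its underside; x and y along its sides. (A bare round roll of brown tape, 68 mm across and 30 mm high, is not listed and also lies among the things, at least 115 mm centre to centre from each of them.)
- disc: A plain round offcut of the same light wood, 54 mm in diameter and 28 mm high, no stud, loose; not a foot, to be left where it is. Origin: centre of its underside.
Things that resemble listed ones, but are neither listed nor needed, are in the scene too. What is shaped like the foot_second but turquoise is not meant.

How it is judged:
By the outcome, as a careful person would: the job done as asked, in the order asked, and still so for the second after the job is handed in, with the robot touching nothing.
It also fails if it takes over 109 s, if anything falls off the work surface, if the arm or the gripper's body presses on something with over 40 N, if the wrist force passes 120 N, or if a joint passes its speed limit or range.

## Robot

A 7-joint arm with a two-finger parallel gripper is mounted at the origin on the work surface. World frame = base frame: x ahead of the robot, y to its left, z up, the work surface at z = 0. Lengths are in m, angles in rad, forces in N, time in s.
With the tool pointing down it reaches from about 0.35 to 0.9 m from the base axis. Payload 8.1 kg.
Tool frame: the origin (TCP) lies on the centre line of the jaws, within the pads' length; the fingertips stand 11 mm ahead of it and the grasp point (between the pads) lies 8 mm behind it (arm.finger_overhang is the distance from the TCP to the fingertips, in m); z points along the fingers, y is the direction in which the jaws open and shut (so a half turn about z gives the same grasp; the last joint's range is limited). The gripper opens to 92 mm and grips with 3 to 60 N. Pads are 19 mm wide; open, the fingers measure 130 mm over their backs; the gripper's body (75 mm by 190 mm) begins 47 mm behind the grasp point.
Start: joints at [1.129, 0.434, 0.025, 1.573, -0.012, 1.134, -0.075], TCP at [0.208, -0.589, 0.238] pointing down, gripper open.
Joint ranges: [-2.62, 2.62], [-0.44, 2.09], [-1.27, 1.32], [0.08, 2.57], [-1.32, 4.46], [0.12, 2], [-2.74, 2.74]. Speed limits (rad/s): [2.22, 2.22, 3.01, 3.01, 3.14, 3.14, 3.14].

## Interface

Orientations are given as a unit quaternion [x, y, z, w].
In Python, from bench import arm gives the robot as it stands.
- The arm moves only by the tool play_rows, never from a script. Its arguments are lists of equal length, an entry for each row: "linear": the shift along the tool's x, y, z in cm, a list of three; "angular": the turn, a rotation vector about the tool's x, y, z in degrees, a list of three; "claw": the gripper's target within -1 to 1 (fully open at 1, half-way at 0, shut at -1). In form: {"linear": [[tx, ty, tz], ...], "angular": [[wx, wy, wz], ...], "claw": [claw, ...]}. A call has 1 to 5 rows; each row shifts and turns the commanded pose from where the row before left it, along the tool's axes as they then stand; what a row does not reach is not made up. A row lasts 1/8 s, in which the tool goes at most 62.5 mm and 10.7 degrees, less where a joint would pass 70% of its speed; a pose out of reach is approached as far as the arm can. A call with a gripper value outside its range is refused whole. The fingers move at their own pace and stop on an object; "newtons" is the grip in N (left out, the last holds). Time passes only in rows, so rows that do not move let the fingers close. It gives the time, the measured TCP pose, the force and the opening at its end, in the units of the state.
- arm.read_state(): the state, without advancing time (a new reading comes with each control period).
- arm.camera(name): name is "scene" or "top"; returns (picture, depth): 480x640x3 uint8, blue, green, red; 480x640 float32, m along the optical axis (not along the pixel's ray), 0 where there is no reading.
- arm.camera_params(name): a dict with "fx", "fy", "cx", "cy" (pixels), "D" ([k1, k2, p1, p2, k3] as OpenCV has them; the pictures are not rectified), "rvec" (rotation vector, rad) and "tvec" (3), from world to camera coordinates, as OpenCV has them. Camera axes: x right, y down, z forward; pixel columns grow to the right and rows downward; lengths in m; the calibration is good to about 2 mm. A picture is of the moment at which its call begins. camera_params takes no time and is no camera call.
- arm.job_done(): hands the job in, once; it reports no verdict.
The state is a dict: "time": time; "joint_positions": joint angles; "joint_vel": joint speeds; "effort": joint torques, N m; "position": TCP position; "eef_rot": TCP orientation; "wrist_force": force on the tool from outside, world axes, zero at the start; "wrist_torque": the same for the moment, N m; "opening": finger opening in m.
Only numpy, scipy, OpenCV 4.12 (cv2) and the standard library are available. Lean on these libraries where they do the work, as an engineer would, in place of code of your own. Each camera call takes 0.05 s, during which the arm holds its last target. There are 200 camera calls.

## Working session

There is one attempt and no reset: what is moved stays moved. The work goes in short steps, Python scripts to look and compute and a tool call to move; the robot and the scene stay as the last step left them, time stands still between calls to the robot, and variables do not carry over. Pictures are saved under pics/ and viewed, about 12 in all and at most 16, crops included, and the job is handed in when it is done.

Besides the shell and the picture viewer there is one more tool, called after "Request:" by a JSON object that holds its "op" and its "data". play_rows: Moves the arm, as the interface text tells. Its arguments: {"type":"object","properties":{"linear":{"type":"array"},"angular":{"type":"array"},"claw":{"type":"array"},"newtons":{"type":"number"}},"required":["linear","angular","claw"]}

```bash
mkdir -p pics; ls
python3 - <<'E'
from bench import arm
import cv2,numpy as np
for n in("scene","top"):
    p,d=arm.camera(n); cv2.imwrite(f"pics/{n}0.png",p); np.savez(f"{n}0.npz",p=p,d=d)
    c=arm.camera_params(n); print(n,c)
print(arm.read_state(), arm.finger_overhang)
E
```

```text
pics
scene {'fx': 505.4206420825631, 'fy': 505.4206420825631, 'cx': 316.4282402995428, 'cy': 228.80609512191762, 'D': array([0.02088828, 0.        , 0.        , 0.        , 0.        ]), 'rvec': array([ 2.30056471,  1.07994908, -0.36029988]), 'tvec': array([-0.34649384, -0.27187653,  1.29167407])}
top {'fx': 603.2396903619916, 'fy': 603.2396903619916, 'cx': 322.6435131364181, 'cy': 240.3747096555105, 'D': array([-0.1341092,  0.       ,  0.       ,  0.       ,  0.       ]), 'rvec': array([ 2.15254566, -2.181849  ,  0.10109447]), 'tvec': array([0.00211151, 0.50578841, 1.49667061])}
{'time': 0.1, 'joint_positions': array([ 1.12940406,  0.43514817,  0.02498868,  1.57400133, -0.01161062,
        1.13401788, -0.07509659]), 'joint_vel': array([ 0.00015928, -0.00045405,  0.00038465, -0.00124879, -0.00078264,
       -0.00013297, -0.00077239]), 'effort': array([ 2.86147653e-03, -6.69127178e+01,  9.87501070e-01, -3.15148330e+01,
       -6.06552511e-02,  3.73134110e-02,  3.08017121e-06]), 'position': array([ 0.20751466, -0.58906932,  0.23702866]), 'eef_rot': array([ 9.85693590e-01,  1.68545647e-01, -1.82393333e-04, -6.91094320e-04]), 'wrist_force': array([-0.68732353, -0.59422792, -0.14326549]), 'wrist_torque': array([ 0.01784477,  0.01481979, -0.00815687]), 'opening': 0.09194406479561339} 0.011
```

View pics/top0.png

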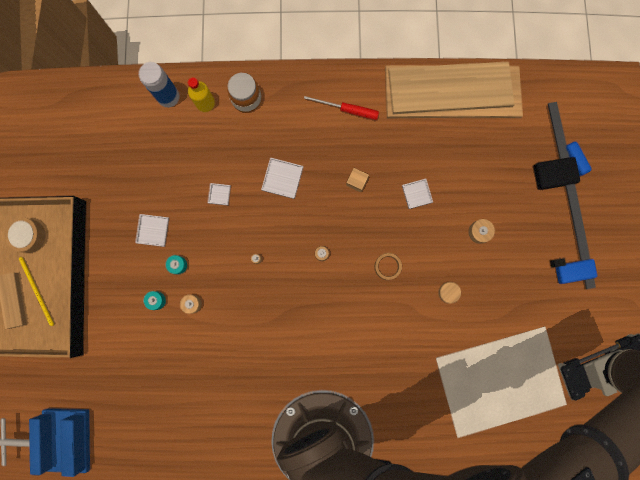

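View pics/scene0.png

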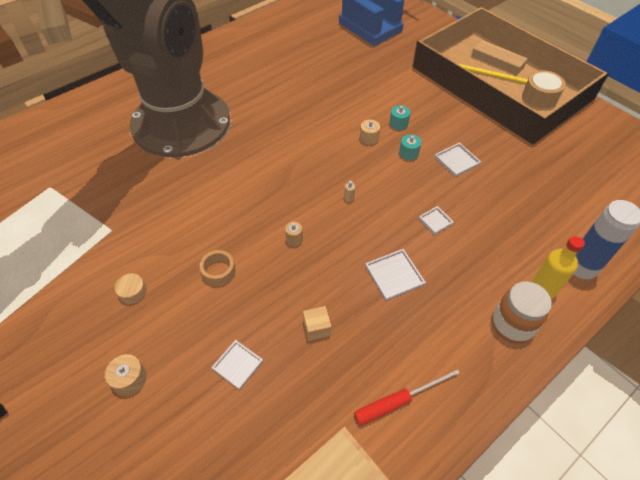

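Top view: studded wood pieces at (483,231), (322,254), (256,258) and (190,304). Turquoise lookalikes are at (176,264) and (153,300). The disc is at (451,293), the block at (358,180) and the tape ring at (389,266). Trays are at (282,178), (152,230), (417,193) and (219,194). The scene view agrees with this. Next I measure sizes and positions.

```bash
cat > h.py <<'E'
from bench import arm
import cv2,numpy as np
def cam(n):
    c=arm.camera_params(n); K=np.array([[c['fx'],0,c['cx']],[0,c['fy'],c['cy']],[0,0,1]])
    R=cv2.Rodrigues(c['rvec'])[0]; return K,c['D'],R,np.asarray(c['tvec']).ravel()
def plane(n,px,z):
    K,D,R,t=cam(n); u=cv2.undistortPoints(np.float64(px).reshape(-1,1,2),K,D)[:,0]
    r=np.c_[u,np.ones(len(u))]@R; o=-R.T@t
    return o+r*((z-o[2])/r[:,2])[:,None]
def cloud(n,d):
    K,D,R,t=cam(n); v,u=np.mgrid[:480,:640]
    q=cv2.undistortPoints(np.float64(np.c_[u.ravel(),v.ravel()]).reshape(-1,1,2),K,D)[:,0]
    return ((np.c_[q,np.ones(len(q))]*d.reshape(-1,1)-t)@R).reshape(480,640,3)
def comps(mask,lo,hi):
    k,l,s,c=cv2.connectedComponentsWithStats(mask.astype(np.uint8),connectivity=4)
    return [(c[i],l==i,s[i,4]) for i in range(1,k) if lo<s[i,4]<hi]
def objs(n,p,d):
    P=cloud(n,d); hsv=cv2.cvtColor(p,cv2.COLOR_BGR2HSV)
    print(n,'raised')
    for c,m,a in comps((P[...,2]>.018)&(P[...,2]<.07)&(P[...,0]>.25)&(P[...,0]<.8)&(abs(P[...,1])<.6),25,2500):
        z=np.percentile(P[m][:,2],80)
        cs,_=cv2.findContours(m.astype(np.uint8),0,2); (e,r)=cv2.minEnclosingCircle(cs[0])
        print(c.round(1),a,'z80 %.3f zmax %.3f'%(z,P[m][:,2].max()),'hsv',np.median(hsv[m],0),'xy@top',plane(n,c,z if z<.035 else .04)[0,:2].round(4),'size',np.ptp(P[m][:,:2],0).round(3))
    print('trays')
    for c,m,a in comps((hsv[...,1]<60)&(hsv[...,2]>100)&(P[...,0]>.25)&(P[...,0]<.85)&(abs(P[...,1])<.6)&(P[...,2]<.02),150,4000):
        w=plane(n,np.argwhere(m)[:,::-1],.008)[:,:2].astype(np.float32)
        r=cv2.minAreaRect(w); print(c.round(1),a,'ctr',np.round(r[0],4),'mean',w.mean(0).round(4),'side',np.round(r[1],3),'ang',round(r[2],1))
E
python3 - <<'E'
from h import *
for n in("top","scene"):
    f=np.load(n+"0.npz"); objs(n,f['p'],f['d'])
f=np.load("top0.npz")['p']
cr=lambda a,b:cv2.resize(f[b-35:b+35,a-35:a+35],(260,260),interpolation=2)
cv2.imwrite("pics/crop1.png",np.vstack([np.hstack([cr(483,231),cr(190,304),cr(322,254)]),np.hstack([cr(256,258),cr(176,264),cr(451,293)])]))
E
```

```text
top raised
[544.1 174.1] 423 z80 0.037 zmax 0.045 hsv [75. 35. 26.] xy@top [ 0.6676 -0.5768] size [0.073 0.042]
[357.1 178.9] 322 z80 0.041 zmax 0.047 hsv [ 15.  137.  193.5] xy@top [ 0.6591 -0.094 ] size [0.056 0.056]
[481.8 230.6] 463 z80 0.041 zmax 0.057 hsv [ 15. 136. 183.] xy@top [ 0.5234 -0.4066] size [0.059 0.06 ]
[321.4 253.1] 165 z80 0.043 zmax 0.055 hsv [ 15. 129. 185.] xy@top [ 0.4725 -0.0013] size [0.036 0.033]
[388.3 266. ] 253 z80 0.031 zmax 0.036 hsv [ 15. 149. 166.] xy@top [ 0.4384 -0.1685] size [0.066 0.067]
[255.4 258.4] 80 z80 0.044 zmax 0.062 hsv [ 15.  88. 181.] xy@top [0.4613 0.1636] size [0.023 0.022]
[175.5 264.6] 303 z80 0.043 zmax 0.061 hsv [ 86. 198. 151.] xy@top [0.4482 0.3658] size [0.047 0.047]
[554.1 262.2] 42 z80 0.036 zmax 0.038 hsv [21.5 59.  30.5] xy@top [ 0.4405 -0.5908] size [0.019 0.01 ]
[449.6 292.4] 352 z80 0.030 zmax 0.036 hsv [ 15. 137. 194.] xy@top [ 0.3698 -0.3213] size [0.048 0.054]
[153.5 299.9] 316 z80 0.043 zmax 0.059 hsv [ 87. 199. 151.] xy@top [0.36   0.4214] size [0.046 0.047]
[189.6 303.4] 322 z80 0.043 zmax 0.062 hsv [ 15.  136.  1
[... 1190 characters left out ...]
y@top [ 0.375  -0.3278] size [0.056 0.054]
[316.7 320.9] 669 z80 0.042 zmax 0.047 hsv [ 16. 123. 225.] xy@top [ 0.6652 -0.1006] size [0.056 0.056]
[124.1 373.1] 1134 z80 0.042 zmax 0.056 hsv [ 16. 123. 219.] xy@top [ 0.5311 -0.4126] size [0.061 0.058]
trays
[456.9 159.2] 840 ctr [0.5408 0.4343] mean [0.5414 0.4336] side [0.082 0.08 ] ang 81.6
[435.5 219.9] 531 ctr [0.6323 0.2596] mean [0.6327 0.2595] side [0.056 0.055] ang 83.3
[394.5 274. ] 1768 ctr [0.672  0.0957] mean [0.673 0.095] side [0.09  0.091] ang 74.5
[ 11.5 309.1] 180 ctr [ 0.2586 -0.5141] mean [ 0.2626 -0.5197] side [0.018 0.067] ang 13.2
[237.  364.3] 1305 ctr [ 0.6267 -0.253 ] mean [ 0.6273 -0.2534] side [0.066 0.065] ang 14.5
```

View pics/crop1.png

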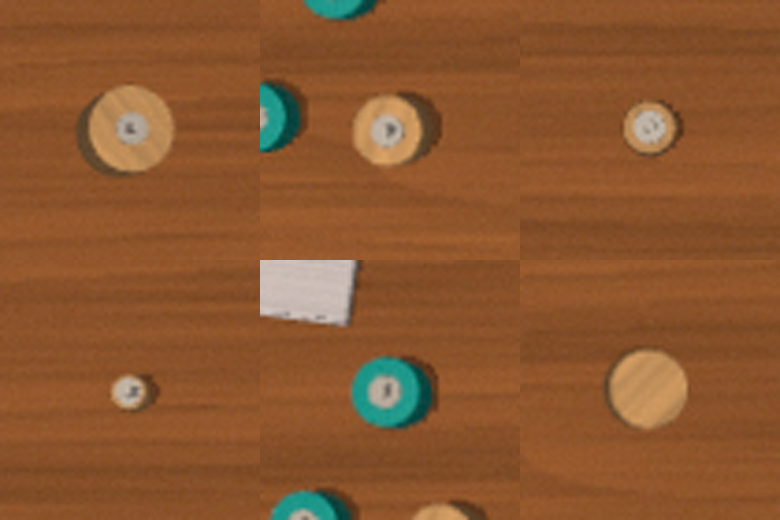

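Each crop matches its description: (483,231), (190,304), (322,254) and (256,258) are wood with a stud, (176,264) is turquoise, and (451,293) is a disc without a stud. The measured tray sides (88, 76, 64 and 52 mm) and foot diameters fit the given sizes. Next I refine the foot centres from the top faces and print the shift for the first reach.

```bash
cat >> h.py <<'E'
from scipy.spatial.transform import Rotation as Ro
def topface(n,p,d,zl=.034,zh=.05):
    P=cloud(n,d)
    out=[]
    for c,m,a in comps((P[...,2]>zl)&(P[...,2]<.07)&(P[...,0]>.25)&(P[...,0]<.8)&(abs(P[...,1])<.6),20,2500):
        cs,_=cv2.findContours(m.astype(np.uint8),0,2); M=cv2.moments(cs[0])
        if M['m00']<1: continue
        px=[M['m10']/M['m00'],M['m01']/M['m00']]
        out.append((np.round(px,1),a,plane(n,px,.04)[0,:2].round(4)))
    return out
def shift(x,y,z):
    s=arm.read_state(); R=Ro.from_quat(s['eef_rot'])
    print('t %.2f'%s['time'],'pos',s['position'].round(4),'yaw x',np.degrees(np.arctan2(*R.as_matrix()[[1,0],0])).round(1),'tilt',R.as_matrix()[:,2].round(3),'F',s['wrist_force'].round(1),'open',s['opening'].round(4))
    print('shift cm',(R.inv().apply(np.array([x,y,z])-s['position'])*100).round(2), 'q',s['joint_positions'].round(2))
E
python3 - <<'E'
from h import *
for n in("top","scene"):
    f=np.load(n+"0.npz"); print(n); [print(*o) for o in topface(n,f['p'],f['d'])]
shift(.526,-.409,.2)
E
```

```text
top
[544.6 170.6] 122 [ 0.6768 -0.5787]
[357.5 178.4] 278 [ 0.6604 -0.0949]
[548.5 181.6] 49 [ 0.6479 -0.5872]
[482.7 230.2] 393 [ 0.5244 -0.4087]
[321.5 252.9] 153 [ 0.473  -0.0014]
[255.  258.1] 70 [0.462  0.1647]
[174.7 264.3] 267 [0.449 0.368]
[152.7 300.1] 279 [0.3597 0.4234]
[188.9 303.4] 292 [0.3509 0.3311]
scene
[400.  112.2] 230 [0.361  0.4196]
[369.9 126.8] 242 [0.3517 0.3263]
[410.8 142. ] 268 [0.4514 0.3642]
[349.7 186.6] 93 [0.4632 0.1608]
[293.3 228.8] 217 [ 0.4749 -0.0051]
[316.6 319. ] 568 [ 0.6624 -0.0984]
[122.8 371.4] 978 [ 0.527 -0.413]Traceback (most recent call last):
  File "<stdin>", line 4, in <module>
  File "h.py", line 40, in shift
    print('t %.2f'%s['time'],'pos',s['position'].round(4),'yaw x',np.degrees(np.arctan2(*R.as_matrix()[[1,0],0])).round(1),'tilt',R.as_matrix()[:,2].round(3),'F',s['wrist_force'].round(1),'open',s['opening'].round(4))
                                                                                                                                                                                                   ^^^^^^^^^^^^^^^^^^
AttributeError: 'float' object has no attribute 'round'
```

```bash
sed -i "s/s\['opening'\].round(4)/round(s['opening'],4)/" h.py; python3 -c "
from h import *
shift(.525,-.41,.12)"
```

```text
t 0.10 pos [ 0.2075 -0.5891  0.237 ] yaw x 19.4 tilt [-0.001  0.001 -1.   ] F [-0.7 -0.6 -0.1] open 0.0919
shift cm [35.9  -6.32 11.71] q [ 1.13  0.44  0.02  1.57 -0.01  1.13 -0.08]
```

Request:
{"op": "play_rows", "data": {"linear": [[3.6,-0.63,0.5],[3.6,-0.63,0.5],[3.6,-0.63,0.5],[3.6,-0.63,0.5],[3.6,-0.63,0.5]], "angular": [[0,0,0],[0,0,0],[0,0,0],[0,0,0],[0,0,0]], "claw": [1,1,1,1,1], "newtons": 25}}

```text
time: 0.72
position: [0.3678, -0.4991, 0.2122]
eef_rot: [0.986, 0.168, -0.0, -0.0]
wrist_force: [-0.1, -1.0, -0.3]
opening: 0.0918
```

Request:
{"op": "play_rows", "data": {"linear": [[3.6,-0.63,1.8],[3.6,-0.63,1.8],[3.6,-0.63,1.8],[3.6,-0.63,1.8],[3.5,-0.65,2.0]], "angular": [[0,0,0],[0,0,0],[0,0,0],[0,0,0],[0,0,0]], "claw": [1,1,1,1,1]}}

```text
time: 1.35
position: [0.5262, -0.4098, 0.1198]
eef_rot: [0.986, 0.169, -0.0, -0.0]
wrist_force: [0.1, 0.4, 0.2]
opening: 0.0918
```

```bash
python3 -c "
from h import *
shift(.525,-.41,.027)
p,d=arm.camera('scene'); cv2.imwrite('pics/a1.png',cv2.resize(p[250:480,0:300],(780,598)))"
```

```text
t 1.35 pos [ 0.5262 -0.4098  0.1198] yaw x 19.4 tilt [-0.  0. -1.] F [0.1 0.4 0.2] open 0.0918
shift cm [-0.11 -0.02  9.28] q [ 0.61  0.61 -0.04  1.59  0.03  0.95 -0.67]
```

View pics/a1.png

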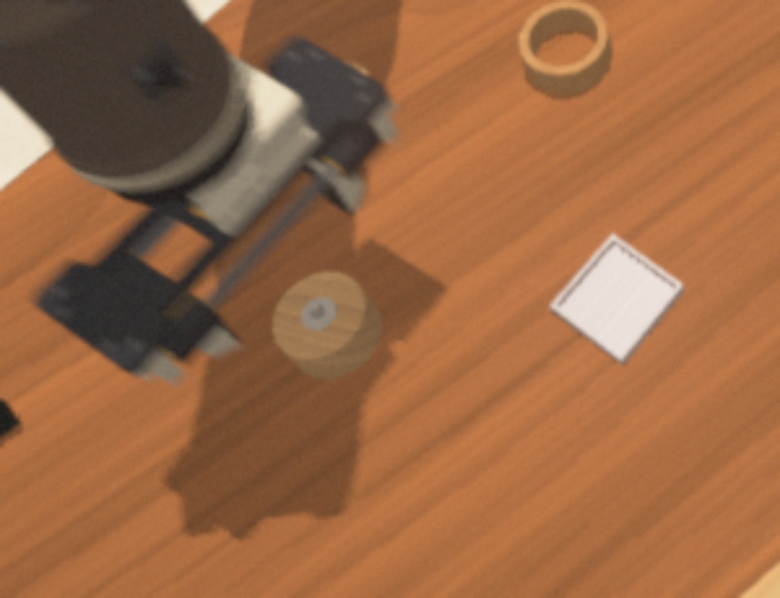

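The open jaws hang above the large foot, which is at about (325,320) in the crop. They sit on both sides of it, so I descend and grip.

Request:
{"op": "play_rows", "data": {"linear": [[-0.1,0,2.2],[0,0,2.2],[0,0,2.2],[0,0,1.8],[0,0,0.9]], "angular": [[0,0,0],[0,0,0],[0,0,0],[0,0,0],[0,0,0]], "claw": [1,1,1,1,1]}}

```text
time: 2.02
position: [0.5238, -0.4106, 0.0265]
eef_rot: [0.986, 0.169, -0.001, -0.001]
wrist_force: [-0.5, 0.7, 0.4]
opening: 0.0918
```

Request:
{"op": "play_rows", "data": {"linear": [[0,0,0],[0,0,0],[0,0,0],[0,0,0],[0,0,0]], "angular": [[0,0,0],[0,0,0],[0,0,0],[0,0,0],[0,0,0]], "claw": [0.5,0.2,0.0,-0.2,-0.2]}}

```text
time: 2.65
position: [0.5247, -0.4113, 0.0284]
eef_rot: [0.986, 0.169, 0.0, 0.0]
wrist_force: [-0.4, 0.8, 5.8]
opening: 0.0594
```

```bash
python3 -c "
from h import *
shift(.672,.097,.08)"
```

```text
t 2.65 pos [ 0.5247 -0.4113  0.0284] yaw x 19.4 tilt [ 0.001 -0.001 -1.   ] F [-0.4  0.8  5.8] open 0.0594
shift cm [ 30.78 -43.05  -5.18] q [ 0.61  0.71 -0.04  1.65  0.04  0.78 -0.68]
```

Request:
{"op": "play_rows", "data": {"linear": [[0,0,-1],[0,0,-2],[0,0,-2.5],[0,0,-2.5],[0.8,-1.1,0]], "angular": [[0,0,0],[0,0,0],[0,0,0],[0,0,0],[0,0,0]], "claw": [-0.3,-0.3,-0.3,-0.3,-0.3]}}

```text
time: 3.28
position: [0.5291, -0.3998, 0.1111]
eef_rot: [0.986, 0.168, 0.002, 0.002]
wrist_force: [-0.6, -0.6, -1.0]
opening: 0.0593
```

Request:
{"op": "play_rows", "data": {"linear": [[1.6,-2.3,0],[2.3,-3.2,0],[2.3,-3.2,0],[2.3,-3.2,0],[2.3,-3.2,0]], "angular": [[0,0,0],[0,0,0],[0,0,0],[0,0,0],[0,0,0]], "claw": [-0.3,-0.3,-0.3,-0.3,-0.3]}}

```text
time: 3.9
position: [0.5799, -0.2171, 0.1073]
eef_rot: [0.986, 0.169, -0.0, -0.0]
wrist_force: [-0.0, -0.4, -0.7]
opening: 0.0597
```

Request:
{"op": "play_rows", "data": {"linear": [[2.3,-3.2,0],[2.3,-3.2,0],[2.3,-3.2,0],[2.3,-3.2,0],[2.3,-3.2,0]], "angular": [[0,0,0],[0,0,0],[0,0,0],[0,0,0],[0,0,0]], "claw": [-0.3,-0.3,-0.3,-0.3,-0.3]}}

```text
time: 4.53
position: [0.6348, -0.028, 0.1073]
eef_rot: [0.986, 0.169, -0.0, -0.0]
wrist_force: [0.5, -0.6, -0.4]
opening: 0.0593
```

```bash
python3 -c "
from h import *
shift(.672,.097,.05)"
```

```text
t 4.53 pos [ 0.6348 -0.028   0.1073] yaw x 19.5 tilt [-0.001  0.    -1.   ] F [ 0.5 -0.6 -0.4] open 0.0593
shift cm [  7.68 -10.54   5.73] q [ 0.    0.58 -0.06  1.68  0.04  0.88 -1.31]
```

Request:
{"op": "play_rows", "data": {"linear": [[2.3,-3.2,0],[2.3,-3.1,0],[1.9,-2.7,0.6],[1.18,-1.54,1],[0,0,2]], "angular": [[0,0,0],[0,0,0],[0,0,0],[0,0,0],[0,0,0]], "claw": [-0.3,-0.3,-0.3,-0.3,-0.3]}}

```text
time: 5.15
position: [0.6728, 0.0965, 0.071]
eef_rot: [0.985, 0.17, 0.001, -0.0]
wrist_force: [-0.7, -0.4, -0.4]
opening: 0.0593
```

Request:
{"op": "play_rows", "data": {"linear": [[0,0,1.5],[0,0,0.6],[0,0,0]], "angular": [[0,0,0],[0,0,0],[0,0,0]], "claw": [-0.3,-0.3,-0.3]}}

```text
time: 5.52
position: [0.6723, 0.0931, 0.0501]
eef_rot: [0.986, 0.168, -0.001, 0.0]
wrist_force: [0.1, 0.0, -1.1]
opening: 0.0595
```

```bash
python3 -c "
from h import *
shift(.672,.097,.032)
p,d=arm.camera('scene'); cv2.imwrite('pics/a2.png',cv2.resize(p[170:370,280:540],(780,600)))"
```

```text
t 5.53 pos [0.6723 0.0931 0.0501] yaw x 19.3 tilt [-0.001 -0.001 -1.   ] F [ 0.1  0.  -1.1] open 0.0595
shift cm [ 0.1  -0.38  1.81] q [-0.18  0.7  -0.06  1.6   0.05  0.84 -1.49]
```

View pics/a2.png

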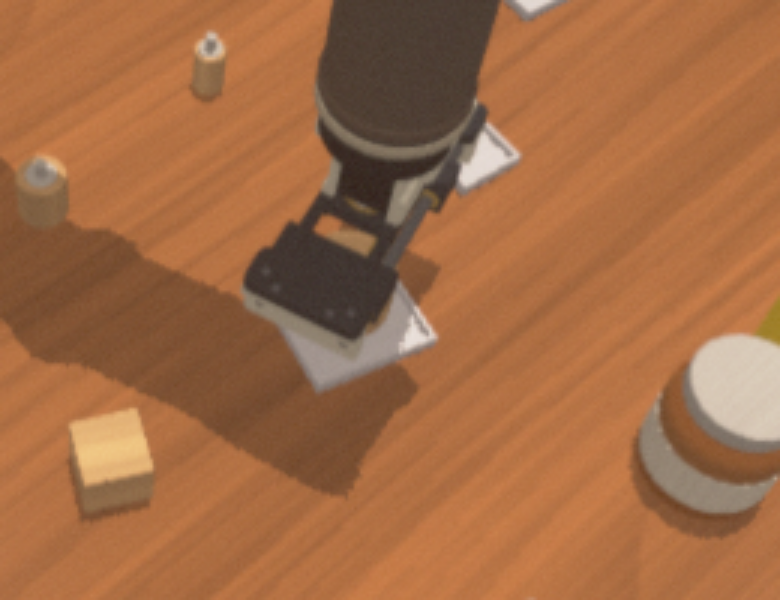

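The large foot hangs just above the big tray, around (360,320) in the crop. I correct by 4 mm and lower it.

Request:
{"op": "play_rows", "data": {"linear": [[0.1,-0.38,0.5],[0,0,0.7],[0,0,0.4],[0,0,0.1],[0,0,0]], "angular": [[0,0,0],[0,0,0],[0,0,0],[0,0,0],[0,0,0]], "claw": [-0.3,-0.3,-0.3,-0.3,-0.3]}}

```text
time: 6.2
position: [0.6724, 0.0983, 0.0337]
eef_rot: [0.986, 0.169, -0.0, 0.0]
wrist_force: [0.6, 0.2, -0.1]
opening: 0.0598
```

```bash
python3 -c "
from h import *
shift(.672,.097,.032)"
```

```text
t 6.20 pos [0.6724 0.0983 0.0337] yaw x 19.4 tilt [-0. -0. -1.] F [ 0.6  0.2 -0.1] open 0.0598
shift cm [-0.08  0.11  0.17] q [-0.19  0.73 -0.06  1.61  0.05  0.81 -1.5 ]
```

Request:
{"op": "play_rows", "data": {"linear": [[-0.05,0.1,0.15],[0,0,0.1],[0,0,0]], "angular": [[0,0,0],[0,0,0],[0,0,0]], "claw": [-0.3,-0.3,-0.3]}}

```text
time: 6.58
position: [0.6723, 0.097, 0.0315]
eef_rot: [0.986, 0.168, 0.0, 0.0]
wrist_force: [-1.3, -1.4, 1.8]
opening: 0.0592
```

Request:
{"op": "play_rows", "data": {"linear": [[0,0,0],[0,0,0],[0,0,0],[0,0,0],[0,0,-0.5]], "angular": [[0,0,0],[0,0,0],[0,0,0],[0,0,0],[0,0,0]], "claw": [0.35,0.45,0.6,0.8,0.9]}}

```text
time: 7.2
position: [0.6719, 0.0972, 0.036]
eef_rot: [0.986, 0.169, -0.0, 0.0]
wrist_force: [0.1, -0.0, 0.7]
opening: 0.0856
```

Request:
{"op": "play_rows", "data": {"linear": [[0,0,-1],[0,0,-2],[0,0,-3],[0,0,-3],[0,0,0]], "angular": [[0,0,0],[0,0,0],[0,0,0],[0,0,0],[0,0,0]], "claw": [1,1,1,1,1]}}

```text
time: 7.82
position: [0.6743, 0.0977, 0.1307]
eef_rot: [0.986, 0.168, 0.003, -0.0]
wrist_force: [0.2, -0.4, 0.3]
opening: 0.0918
```

```bash
python3 -c "
from h import *
shift(.351,.33,.125)"
```

```text
t 7.83 pos [0.6743 0.0977 0.1307] yaw x 19.4 tilt [ 0.006  0.001 -1.   ] F [ 0.2 -0.4  0.3] open 0.0918
shift cm [-22.79 -32.65   0.39] q [-0.19  0.62 -0.06  1.54  0.04  0.98 -1.49]
```

Request:
{"op": "play_rows", "data": {"linear": [[-2.28,-3.26,0],[-2.28,-3.26,0],[-2.28,-3.26,0],[-2.28,-3.26,0],[-2.28,-3.26,0]], "angular": [[0,0,0],[0,0,0],[0,0,0],[0,0,0],[0,0,0]], "claw": [1,1,1,1,1]}}

```text
time: 8.45
position: [0.5093, 0.2138, 0.1265]
eef_rot: [0.986, 0.169, 0.0, -0.0]
wrist_force: [-0.7, 0.6, 0.1]
opening: 0.0918
```

Request:
{"op": "play_rows", "data": {"linear": [[-2.28,-3.26,0],[-2.28,-3.26,0],[-2.28,-3.26,0],[-2.28,-3.26,0],[-2.28,-3.26,0]], "angular": [[0,0,0],[0,0,0],[0,0,0],[0,0,0],[0,0,0]], "claw": [1,1,1,1,1]}}

```text
time: 9.07
position: [0.3477, 0.3296, 0.1266]
eef_rot: [0.986, 0.169, 0.0, -0.0]
wrist_force: [0.3, 0.9, 0.4]
opening: 0.0921
```

Request:
{"op": "play_rows", "data": {"linear": [[0,0,0],[0,0,0],[0,0,0],[0,0,0],[0,0,0]], "angular": [[0,0,-8],[0,0,-8],[0,0,-8],[0,0,-8],[0,0,0]], "claw": [1,1,1,1,1]}}

```text
time: 9.7
position: [0.3488, 0.3288, 0.1264]
eef_rot: [0.901, 0.433, 0.0, -0.0]
wrist_force: [0.2, -0.4, -0.5]
opening: 0.0918
```

```bash
python3 -c "
from h import *
shift(.351,.33,.028)
p,d=arm.camera('top'); cv2.imwrite('pics/a3.png',cv2.resize(p[140:360,90:350],(709,600)))
p,d=arm.camera('scene'); np.savez('s1.npz',p=p,d=d); cv2.imwrite('pics/a3s.png',cv2.resize(p[60:310,300:560],(624,600)))"
```

```text
t 9.70 pos [0.3488 0.3288 0.1264] yaw x 51.4 tilt [ 0.  0. -1.] F [ 0.2 -0.4 -0.5] open 0.0918
shift cm [0.23 0.1  9.84] q [-0.65  0.35 -0.27  2.04  0.14  0.77 -1.68]
```

View pics/a3s.png

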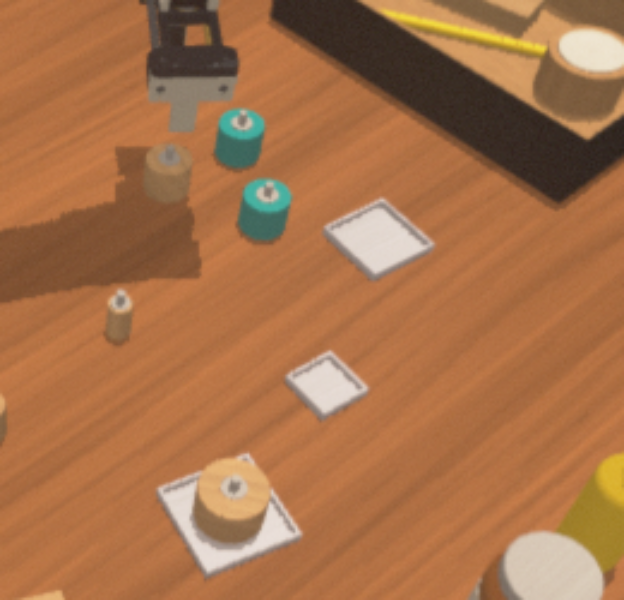

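The large foot stands upright, centred in the big tray at about (232,500). The jaws are over the second wooden foot at (168,172), clear of the turquoise ones. I descend and grip.

Request:
{"op": "play_rows", "data": {"linear": [[0.2,0.1,2.2],[0,0,2.2],[0,0,2.4],[0,0,2],[0,0,1]], "angular": [[0,0,0],[0,0,0],[0,0,0],[0,0,0],[0,0,0]], "claw": [1,1,1,1,1]}}

```text
time: 10.42
position: [0.3506, 0.3296, 0.0274]
eef_rot: [0.901, 0.433, -0.001, 0.0]
wrist_force: [-0.1, 0.3, -0.6]
opening: 0.0926
```

Request:
{"op": "play_rows", "data": {"linear": [[0,0,0],[0,0,0],[0,0,0],[0,0,0],[0,0,0]], "angular": [[0,0,0],[0,0,0],[0,0,0],[0,0,0],[0,0,0]], "claw": [0.5,0.2,0.0,-0.3,-0.4]}}

```text
time: 11.05
position: [0.351, 0.33, 0.0285]
eef_rot: [0.901, 0.434, 0.0, -0.0]
wrist_force: [-0.1, -0.2, 3.9]
opening: 0.0477
```

```bash
python3 -c "
from h import *
shift(.541,.436,.11)"
```

```text
t 11.05 pos [0.351  0.33   0.0285] yaw x 51.4 tilt [ 0.  0. -1.] F [-0.1 -0.2  3.9] open 0.0477
shift cm [20.14  8.24 -8.15] q [-0.7   0.51 -0.22  2.11  0.21  0.54 -1.75]
```

Request:
{"op": "play_rows", "data": {"linear": [[0,0,-1],[0,0,-2.5],[0,0,-3],[0,0,-2.5],[0,0,0]], "angular": [[0,0,0],[0,0,0],[0,0,0],[0,0,0],[0,0,0]], "claw": [-0.4,-0.4,-0.4,-0.4,-0.4]}}

```text
time: 11.68
position: [0.3517, 0.3309, 0.1203]
eef_rot: [0.901, 0.434, 0.002, -0.001]
wrist_force: [0.6, -0.0, -0.6]
opening: 0.0477
```

Request:
{"op": "play_rows", "data": {"linear": [[3,1.24,0],[3.5,1.44,0],[3.5,1.44,0],[3.5,1.4,0],[3.5,1.4,0]], "angular": [[0,0,0],[0,0,0],[0,0,0],[0,0,0],[0,0,0]], "claw": [-0.4,-0.4,-0.4,-0.4,-0.4]}}

```text
time: 12.3
position: [0.5116, 0.4197, 0.1171]
eef_rot: [0.901, 0.434, -0.001, 0.0]
wrist_force: [-0.6, 0.7, -0.7]
opening: 0.0472
```

Request:
{"op": "play_rows", "data": {"linear": [[2.2,0.9,0],[1,0.4,0],[0,0,2],[0,0,2],[0,0,0]], "angular": [[0,0,0],[0,0,0],[0,0,0],[0,0,0],[0,0,0]], "claw": [-0.4,-0.4,-0.4,-0.4,-0.4]}}

```text
time: 12.92
position: [0.5389, 0.4348, 0.0752]
eef_rot: [0.901, 0.434, -0.003, 0.001]
wrist_force: [0.6, -0.4, 0.4]
opening: 0.0475
```

```bash
python3 -c "
from h import *
shift(.541,.436,.0315)"
```

```text
t 12.93 pos [0.5389 0.4348 0.0752] yaw x 51.4 tilt [-0.004 -0.004 -1.   ] F [ 0.6 -0.4  0.4] open 0.0475
shift cm [0.24 0.09 4.37] q [-0.62  0.71 -0.21  1.53  0.17  0.93 -1.57]
```

Request:
{"op": "play_rows", "data": {"linear": [[0.22,0.09,1.2],[0,0,1.4],[0,0,1],[0,0,0.4],[0,0,0]], "angular": [[0,0,0],[0,0,0],[0,0,0],[0,0,0],[0,0,0]], "claw": [-0.4,-0.4,-0.4,-0.4,-0.4]}}

```text
time: 13.55
position: [0.5431, 0.4376, 0.0379]
eef_rot: [0.901, 0.434, -0.0, 0.0]
wrist_force: [-0.5, -0.1, -0.8]
opening: 0.0472
```

```bash
python3 -c "
from h import *
shift(.541,.436,.0315)"
```

```text
t 13.55 pos [0.5431 0.4376 0.0379] yaw x 51.4 tilt [-0. -0. -1.] F [-0.5 -0.1 -0.8] open 0.0472
shift cm [-0.25 -0.06  0.64] q [-0.63  0.75 -0.21  1.55  0.19  0.86 -1.58]
```

Request:
{"op": "play_rows", "data": {"linear": [[-0.2,-0.05,0.3],[0,0,0.2],[0,0,0.1],[0,0,0]], "angular": [[0,0,0],[0,0,0],[0,0,0],[0,0,0]], "claw": [-0.4,-0.4,-0.4,-0.4]}}

```text
time: 14.05
position: [0.5416, 0.4364, 0.0322]
eef_rot: [0.901, 0.434, 0.0, 0.0]
wrist_force: [1.3, -0.1, -0.3]
opening: 0.0476
```

Within about 1 mm of the floor. One last small step, then release and rise.

Request:
{"op": "play_rows", "data": {"linear": [[0,0,0.08],[0,0,0],[0,0,0],[0,0,0],[0,0,0]], "angular": [[0,0,0],[0,0,0],[0,0,0],[0,0,0],[0,0,0]], "claw": [-0.4,0.1,0.2,0.3,0.5]}}

```text
time: 14.68
position: [0.5416, 0.4364, 0.0314]
eef_rot: [0.901, 0.434, -0.0, 0.0]
wrist_force: [-0.1, 0.3, 0.2]
opening: 0.0656
```

Request:
{"op": "play_rows", "data": {"linear": [[0,0,0],[0,0,-1],[0,0,-2.5],[0,0,-3],[0,0,-3]], "angular": [[0,0,0],[0,0,0],[0,0,0],[0,0,0],[0,0,0]], "claw": [0.6,0.6,0.6,0.6,0.6]}}

```text
time: 15.3
position: [0.5416, 0.4365, 0.1281]
eef_rot: [0.901, 0.434, 0.0, -0.0]
wrist_force: [0.3, 0.3, 0.6]
opening: 0.0735
```

```bash
python3 -c "
from h import *
shift(.474,-.003,.125)"
```

```text
t 15.30 pos [0.5416 0.4365 0.1281] yaw x 51.4 tilt [ 0.  0. -1.] F [0.3 0.3 0.6] open 0.0735
shift cm [-38.57  22.13   0.29] q [-0.62  0.65 -0.22  1.49  0.16  1.02 -1.55]
```

Request:
{"op": "play_rows", "data": {"linear": [[-3.9,2.2,0],[-3.9,2.2,0],[-3.9,2.2,0],[-3.9,2.2,0],[-3.9,2.2,0]], "angular": [[0,0,0],[0,0,0],[0,0,0],[0,0,0],[0,0,0]], "claw": [0.6,0.6,0.6,0.6,0.6]}}

```text
time: 15.92
position: [0.5058, 0.2141, 0.1273]
eef_rot: [0.901, 0.434, 0.001, 0.0]
wrist_force: [1.1, -1.2, -0.3]
opening: 0.0731
```

Request:
{"op": "play_rows", "data": {"linear": [[-3.9,2.2,0],[-3.9,2.2,0],[-3.9,2.2,0],[-3.9,2.2,0],[-3.5,2.3,0]], "angular": [[0,0,0],[0,0,0],[0,0,0],[0,0,0],[0,0,0]], "claw": [0.6,0.6,0.6,0.6,0.6]}}

```text
time: 16.55
position: [0.4734, -0.0046, 0.1273]
eef_rot: [0.901, 0.434, 0.001, 0.0]
wrist_force: [0.4, 1.2, -0.2]
opening: 0.0735
```

Request:
{"op": "play_rows", "data": {"linear": [[0,0,2.5],[0,0,1],[0,0,0]], "angular": [[0,0,0],[0,0,0],[0,0,0]], "claw": [0.6,0.6,0.6]}}

```text
time: 16.92
position: [0.4733, -0.0025, 0.0913]
eef_rot: [0.901, 0.434, -0.0, -0.0]
wrist_force: [0.0, 0.2, -0.7]
opening: 0.0733
```

```bash
python3 -c "
from h import *
shift(.474,-.003,.028)
p,d=arm.camera('scene'); np.savez('s2.npz',p=p,d=d); cv2.imwrite('pics/a4s.png',cv2.resize(p[80:330,200:520],(768,600)))"
```

```text
t 16.93 pos [ 0.4733 -0.0025  0.0913] yaw x 51.5 tilt [-0.001  0.    -1.   ] F [ 0.   0.2 -0.7] open 0.0733
shift cm [0.   0.09 6.33] q [ 0.05  0.4  -0.21  2.09  0.13  0.67 -0.91]
```

View pics/a4s.png

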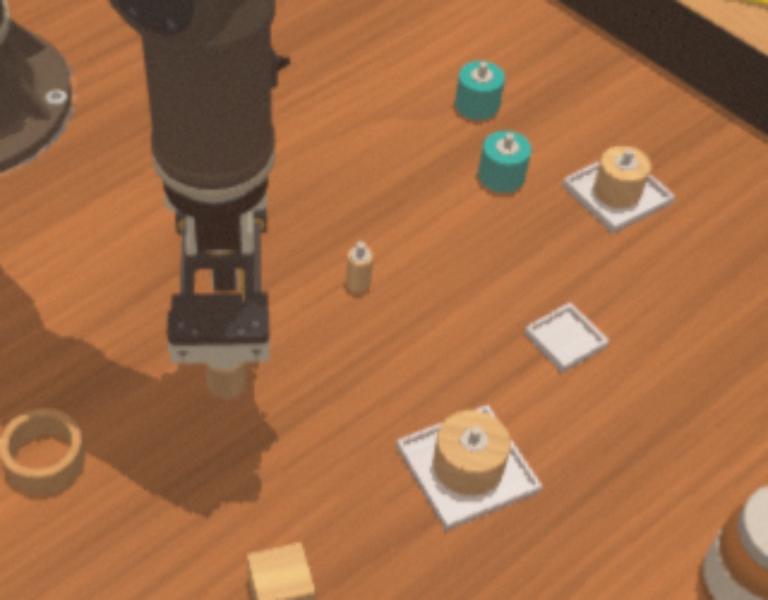

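The second foot stands in its tray at (622,180), the large one in its tray at (470,455), and the turquoise ones are untouched. The jaws straddle the third foot at (227,375), so I grip it.

Request:
{"op": "play_rows", "data": {"linear": [[0,0.1,1.8],[0,0,2],[0,0,1.6],[0,0,0.9],[0,0,0]], "angular": [[0,0,0],[0,0,0],[0,0,0],[0,0,0],[0,0,0]], "claw": [0.6,0.6,0.6,0.6,0.6], "newtons": 20}}

```text
time: 17.6
position: [0.4743, -0.0034, 0.0285]
eef_rot: [0.901, 0.434, -0.0, -0.0]
wrist_force: [-0.3, -0.7, 0.2]
opening: 0.0734
```

Request:
{"op": "play_rows", "data": {"linear": [[0,0,0],[0,0,0],[0,0,0],[0,0,0],[0,0,0]], "angular": [[0,0,0],[0,0,0],[0,0,0],[0,0,0],[0,0,0]], "claw": [0.2,0.0,-0.2,-0.5,-0.6]}}

```text
time: 18.23
position: [0.4744, -0.0038, 0.0285]
eef_rot: [0.901, 0.434, 0.0, 0.0]
wrist_force: [-0.6, 0.1, 2.7]
opening: 0.0358
```

```bash
python3 -c "
from h import *
shift(.626,-.2515,.115)"
```

```text
t 18.23 pos [ 0.4744 -0.0038  0.0285] yaw x 51.4 tilt [ 0. -0. -1.] F [-0.6  0.1  2.7] open 0.0358
shift cm [-9.91 27.31 -8.64] q [ 0.03  0.5  -0.18  2.13  0.17  0.52 -0.95]
```

Request:
{"op": "play_rows", "data": {"linear": [[0,0,-1],[0,0,-2.5],[0,0,-3],[0,0,-2.2],[-0.7,1.9,0]], "angular": [[0,0,0],[0,0,0],[0,0,0],[0,0,0],[0,0,0]], "claw": [-0.6,-0.6,-0.6,-0.6,-0.6]}}

```text
time: 18.85
position: [0.4856, -0.0199, 0.1178]
eef_rot: [0.901, 0.435, 0.002, 0.0]
wrist_force: [1.1, -0.0, -0.7]
opening: 0.0355
```

Request:
{"op": "play_rows", "data": {"linear": [[-1.4,3.9,0],[-1.4,3.9,0],[-1.4,3.9,0],[-1.4,3.9,0],[-1.4,3.9,0]], "angular": [[0,0,0],[0,0,0],[0,0,0],[0,0,0],[0,0,0]], "claw": [-0.6,-0.6,-0.6,-0.6,-0.6]}}

```text
time: 19.48
position: [0.594, -0.1985, 0.116]
eef_rot: [0.901, 0.434, 0.0, -0.0]
wrist_force: [0.0, 0.2, 0.6]
opening: 0.0357
```

Request:
{"op": "play_rows", "data": {"linear": [[-1.4,3.9,0],[-0.8,2,0],[0,0,2],[0,0,2],[0,0,0]], "angular": [[0,0,0],[0,0,0],[0,0,0],[0,0,0],[0,0,0]], "claw": [-0.6,-0.6,-0.6,-0.6,-0.6]}}

```text
time: 20.1
position: [0.6237, -0.2492, 0.0726]
eef_rot: [0.901, 0.435, -0.002, -0.002]
wrist_force: [-0.6, 0.9, -1.1]
opening: 0.0351
```

```bash
python3 -c "
from h import *
shift(.626,-.2515,.0315)"
```

```text
t 20.10 pos [ 0.6237 -0.2492  0.0726] yaw x 51.5 tilt [-0.005  0.002 -1.   ] F [-0.6  0.9 -1.1] open 0.0351
shift cm [-0.04  0.35  4.11] q [ 0.39  0.68 -0.15  1.6   0.12  0.88 -0.47]
```

Request:
{"op": "play_rows", "data": {"linear": [[0,0.15,1.2],[0,0,1.2],[0,0,0.8],[0,0,0.3],[0,0,0]], "angular": [[0,0,0],[0,0,0],[0,0,0],[0,0,0],[0,0,0]], "claw": [-0.6,-0.6,-0.6,-0.6,-0.6]}}

```text
time: 20.72
position: [0.6271, -0.2523, 0.0403]
eef_rot: [0.901, 0.434, -0.0, -0.0]
wrist_force: [0.3, -0.1, -0.7]
opening: 0.0356
```

```bash
python3 -c "
from h import *
shift(.626,-.2515,.0315)"
```

```text
t 20.73 pos [ 0.6271 -0.2523  0.0403] yaw x 51.4 tilt [-0.  0. -1.] F [ 0.3 -0.1 -0.7] open 0.0356
shift cm [-0.   -0.13  0.88] q [ 0.39  0.72 -0.14  1.61  0.13  0.82 -0.47]
```

Request:
{"op": "play_rows", "data": {"linear": [[0,-0.1,0.4],[0,0,0.3],[0,0,0.1],[0,0,0.05],[0,0,0]], "angular": [[0,0,0],[0,0,0],[0,0,0],[0,0,0],[0,0,0]], "claw": [-0.6,-0.6,-0.6,-0.6,-0.6]}}

```text
time: 21.35
position: [0.6263, -0.2517, 0.032]
eef_rot: [0.901, 0.434, 0.0, 0.0]
wrist_force: [0.1, 0.4, -0.6]
opening: 0.0355
```

Request:
{"op": "play_rows", "data": {"linear": [[0,0,0.06],[0,0,0],[0,0,0],[0,0,0],[0,0,0]], "angular": [[0,0,0],[0,0,0],[0,0,0],[0,0,0],[0,0,0]], "claw": [-0.6,-0.15,-0.05,0.1,0.3]}}

```text
time: 21.98
position: [0.6263, -0.2517, 0.0313]
eef_rot: [0.901, 0.434, -0.0, 0.0]
wrist_force: [0.1, 1.1, 0.1]
opening: 0.0561
```

Request:
{"op": "play_rows", "data": {"linear": [[0,0,0],[0,0,-1],[0,0,-2.5],[0,0,-3],[0,0,-3]], "angular": [[0,0,0],[0,0,0],[0,0,0],[0,0,0],[0,0,0]], "claw": [0.5,0.5,0.5,0.5,0.5]}}

```text
time: 22.6
position: [0.6264, -0.2517, 0.128]
eef_rot: [0.901, 0.434, 0.0, 0.0]
wrist_force: [0.8, -0.4, 0.0]
opening: 0.0688
```

```bash
python3 -c "
from h import *
shift(.4625,.163,.125)"
```

```text
t 22.60 pos [ 0.6264 -0.2517  0.128 ] yaw x 51.4 tilt [ 0.001 -0.    -1.   ] F [ 0.8 -0.4  0. ] open 0.0688
shift cm [ 22.19 -38.68   0.29] q [ 0.4   0.62 -0.15  1.55  0.1   0.98 -0.46]
```

Request:
{"op": "play_rows", "data": {"linear": [[2.2,-3.87,0],[2.2,-3.87,0],[2.2,-3.87,0],[2.2,-3.87,0],[2.2,-3.87,0]], "angular": [[0,0,0],[0,0,0],[0,0,0],[0,0,0],[0,0,0]], "claw": [0.3,0.3,0.3,0.3,0.3]}}

```text
time: 23.22
position: [0.5433, -0.0437, 0.1272]
eef_rot: [0.901, 0.434, 0.001, 0.0]
wrist_force: [0.1, 0.3, 0.5]
opening: 0.0597
```

Request:
{"op": "play_rows", "data": {"linear": [[2.2,-3.87,0],[2.2,-3.87,0],[2.2,-3.87,0],[2.2,-3.87,0],[2.2,-3.87,0]], "angular": [[0,0,0],[0,0,0],[0,0,0],[0,0,0],[0,0,0]], "claw": [0.3,0.3,0.3,0.3,0.3]}}

```text
time: 23.85
position: [0.4608, 0.163, 0.1272]
eef_rot: [0.901, 0.434, 0.001, 0.0]
wrist_force: [1.4, -0.7, -0.3]
opening: 0.0594
```

Request:
{"op": "play_rows", "data": {"linear": [[0,0,2.5],[0,0,1],[0,0,0]], "angular": [[0,0,0],[0,0,0],[0,0,0]], "claw": [0.3,0.3,0.3]}}

```text
time: 24.22
position: [0.4609, 0.1608, 0.0911]
eef_rot: [0.901, 0.433, -0.001, 0.0]
wrist_force: [-0.2, -0.4, 0.2]
opening: 0.0595
```

```bash
python3 -c "
from h import *
shift(.4625,.163,.028)
p,d=arm.camera('scene'); cv2.imwrite('pics/a5s.png',cv2.resize(p[100:400,200:500],(600,600)))"
```

```text
t 24.23 pos [0.4609 0.1608 0.0911] yaw x 51.3 tilt [-0.001 -0.001 -1.   ] F [-0.2 -0.4  0.2] open 0.0595
shift cm [ 0.27 -0.01  6.31] q [-0.26  0.42 -0.24  2.05  0.15  0.69 -1.27]
```

View pics/a5s.png

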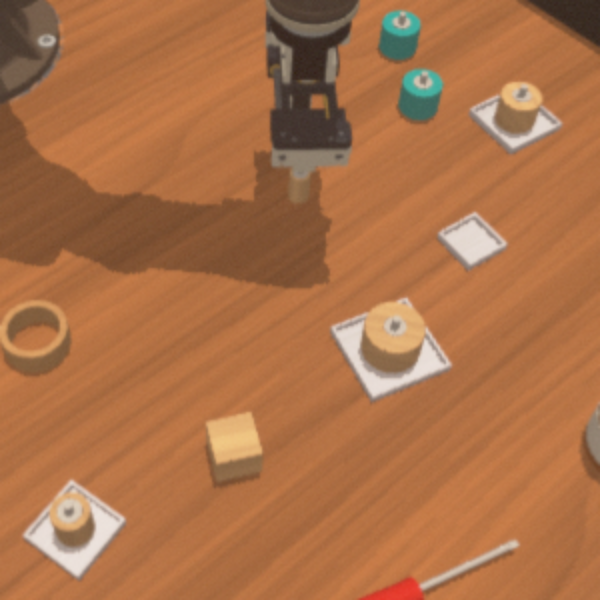

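The third foot is in its tray at (72,522). The small foot is under the jaws at (300,187), so I grip it.

Request:
{"op": "play_rows", "data": {"linear": [[0.2,0,1.8],[0,0,2],[0,0,1.6],[0,0,0.9],[0,0,0]], "angular": [[0,0,0],[0,0,0],[0,0,0],[0,0,0],[0,0,0]], "claw": [0.3,0.3,0.3,0.3,0.3], "newtons": 15}}

```text
time: 24.9
position: [0.4624, 0.1628, 0.0284]
eef_rot: [0.901, 0.433, -0.0, 0.0]
wrist_force: [0.5, 0.9, -0.3]
opening: 0.0598
```

Request:
{"op": "play_rows", "data": {"linear": [[0,0,0],[0,0,0],[0,0,0],[0,0,0],[0,0,0]], "angular": [[0,0,0],[0,0,0],[0,0,0],[0,0,0],[0,0,0]], "claw": [0.0,-0.2,-0.35,-0.6,-0.8]}}

```text
time: 25.52
position: [0.4624, 0.1632, 0.0285]
eef_rot: [0.901, 0.434, 0.0, 0.0]
wrist_force: [-0.2, 0.1, 2.4]
opening: 0.0236
```

```bash
python3 -c "
from h import *
shift(.632,.261,.115)"
```

```text
t 25.52 pos [0.4624 0.1632 0.0285] yaw x 51.4 tilt [ 0.  0. -1.] F [-0.2  0.1  2.4] open 0.0236
shift cm [18.22  7.16 -8.65] q [-0.29  0.52 -0.2   2.09  0.2   0.54 -1.31]
```

Request:
{"op": "play_rows", "data": {"linear": [[0,0,-1],[0,0,-2.5],[0,0,-2.5],[0,0,-1],[1.5,0.6,0]], "angular": [[0,0,0],[0,0,0],[0,0,0],[0,0,0],[0,0,0]], "claw": [-0.8,-0.8,-0.8,-0.8,-0.8]}}

```text
time: 26.15
position: [0.4765, 0.171, 0.0989]
eef_rot: [0.901, 0.434, 0.0, 0.0]
wrist_force: [0.1, 0.1, -1.2]
opening: 0.0235
```

Request:
{"op": "play_rows", "data": {"linear": [[3.3,1.3,0],[3.3,1.3,0],[3.3,1.3,0],[3.3,1.3,0],[2.5,1,0]], "angular": [[0,0,0],[0,0,0],[0,0,0],[0,0,0],[0,0,0]], "claw": [-0.8,-0.8,-0.8,-0.8,-0.8]}}

```text
time: 26.78
position: [0.6242, 0.2563, 0.0966]
eef_rot: [0.901, 0.434, -0.0, -0.0]
wrist_force: [-0.5, 0.3, -1.0]
opening: 0.024
```

Request:
{"op": "play_rows", "data": {"linear": [[1,0.35,1],[0,0,2],[0,0,1],[0,0,0],[0,0,0]], "angular": [[0,0,0],[0,0,0],[0,0,0],[0,0,0],[0,0,0]], "claw": [-0.8,-0.8,-0.8,-0.8,-0.8]}}

```text
time: 27.4
position: [0.6317, 0.2607, 0.0587]
eef_rot: [0.901, 0.434, 0.0, 0.0]
wrist_force: [-0.4, 0.4, -0.0]
opening: 0.0232
```

```bash
python3 -c "
from h import *
shift(.632,.261,.0315)"
```

```text
t 27.40 pos [0.6317 0.2607 0.0587] yaw x 51.4 tilt [ 0.  0. -1.] F [-0.4  0.4 -0. ] open 0.0232
shift cm [0.04 0.01 2.72] q [-0.34  0.71 -0.2   1.58  0.17  0.87 -1.28]
```

Request:
{"op": "play_rows", "data": {"linear": [[0,0,1],[0,0,0.9],[0,0,0.5],[0,0,0.2],[0,0,0]], "angular": [[0,0,0],[0,0,0],[0,0,0],[0,0,0],[0,0,0]], "claw": [-0.8,-0.8,-0.8,-0.8,-0.8]}}

```text
time: 28.02
position: [0.6317, 0.2609, 0.0322]
eef_rot: [0.901, 0.434, -0.0, -0.0]
wrist_force: [0.6, -0.5, 0.5]
opening: 0.0238
```

Request:
{"op": "play_rows", "data": {"linear": [[0,0,0.05],[0,0,0]], "angular": [[0,0,0],[0,0,0]], "claw": [-0.8,-0.8]}}

```text
time: 28.28
position: [0.6318, 0.2609, 0.032]
eef_rot: [0.901, 0.434, 0.0, 0.0]
wrist_force: [-0.6, 0.1, 0.3]
opening: 0.0237
```

Request:
{"op": "play_rows", "data": {"linear": [[0,0,0.05],[0,0,0],[0,0,0],[0,0,0],[0,0,0]], "angular": [[0,0,0],[0,0,0],[0,0,0],[0,0,0],[0,0,0]], "claw": [-0.8,-0.4,-0.25,-0.1,0.1]}}

```text
time: 28.9
position: [0.6317, 0.2608, 0.0313]
eef_rot: [0.901, 0.434, 0.0, 0.0]
wrist_force: [0.6, -0.5, 0.4]
opening: 0.0472
```

Request:
{"op": "play_rows", "data": {"linear": [[0,0,0],[0,0,-1],[0,0,-3],[0,0,-4],[0,0,-4]], "angular": [[0,0,0],[0,0,0],[0,0,0],[0,0,0],[0,0,0]], "claw": [0.3,0.3,0.3,0.3,0.3]}}

```text
time: 29.52
position: [0.6317, 0.2609, 0.1533]
eef_rot: [0.901, 0.434, 0.0, -0.0]
wrist_force: [-1.1, -0.5, 0.2]
opening: 0.0597
```

Request:
{"op": "play_rows", "data": {"linear": [[-4.8,1.5,0],[-4.8,1.5,0],[-4.8,1.5,0],[-4.8,1.5,0],[-4.8,1.5,0]], "angular": [[0,0,0],[0,0,0],[0,0,0],[0,0,0],[0,0,0]], "claw": [0.3,0.3,0.3,0.3,0.3]}}

```text
time: 30.15
position: [0.5402, 0.0251, 0.1522]
eef_rot: [0.901, 0.434, 0.001, 0.0]
wrist_force: [1.1, -0.0, 0.9]
opening: 0.0599
```

Request:
{"op": "play_rows", "data": {"linear": [[-4.8,1.5,0],[-4.8,1.5,0],[-4.8,1.5,0],[-4.8,1.5,0],[-4.8,1.5,0]], "angular": [[0,0,0],[0,0,0],[0,0,0],[0,0,0],[0,0,0]], "claw": [0.3,0.3,0.3,0.3,0.3]}}

```text
time: 30.78
position: [0.4491, -0.2094, 0.1523]
eef_rot: [0.901, 0.434, 0.001, 0.001]
wrist_force: [0.9, -0.6, 0.5]
opening: 0.0596
```

Request:
{"op": "play_rows", "data": {"linear": [[-4.8,1.5,0],[-4.8,1.5,0],[-4.8,1.5,0],[-4.8,1.5,0],[0,0,0]], "angular": [[0,0,0],[0,0,0],[0,0,0],[0,0,0],[0,0,0]], "claw": [0.3,0.3,0.3,0.3,0.3]}}

```text
time: 31.4
position: [0.3742, -0.3998, 0.152]
eef_rot: [0.903, 0.431, -0.001, 0.001]
wrist_force: [-0.3, 0.5, -0.4]
opening: 0.0597
```

Run:
```python
from h import *
for n in("top","scene"):
    p,d=arm.camera(n); cv2.imwrite(f"pics/{n}9.png",p); print(n); [print(*o) for o in topface(n,p,d)]
shift(.35,-.45,.1)
```

```text
top
[546.8 173.7] 136 [ 0.6688 -0.584 ]
[540.1 167.9] 31 [ 0.6841 -0.567 ]
[280.1 175.4] 433 [0.6712 0.1007]
[357.3 178.4] 285 [ 0.6605 -0.0945]
[543.  184.1] 24 [ 0.6416 -0.5722]
[418.9 191.4] 161 [ 0.6253 -0.2496]
[216.8 192.1] 69 [0.6309 0.2617]
[148.3 228.8] 284 [0.5399 0.4372]
[174.6 264.4] 258 [0.4487 0.3681]
[152.8 299.9] 277 [0.36   0.4233]
scene
[399.9 112.2] 231 [0.3609 0.4193]
[410.6 141.9] 265 [0.4509 0.3641]
[459.7 149. ] 299 [0.5404 0.4341]
[437.8 209.7] 117 [0.6304 0.2604]
[396.7 264.4] 689 [0.672  0.0966]
[316.7 319.1] 569 [ 0.6625 -0.0984]
[235.  356.6] 357 [ 0.627  -0.2523]
t 31.50 pos [ 0.3766 -0.3955  0.1518] yaw x 51.3 tilt [ 0.001 -0.    -1.   ] F [ 1.4  0.4 -0.1] open 0.0598
shift cm [-5.92  1.32  5.18] q [ 0.78  0.4  -0.09  1.87  0.05  0.88 -0.01]
```

View pics/top9.png

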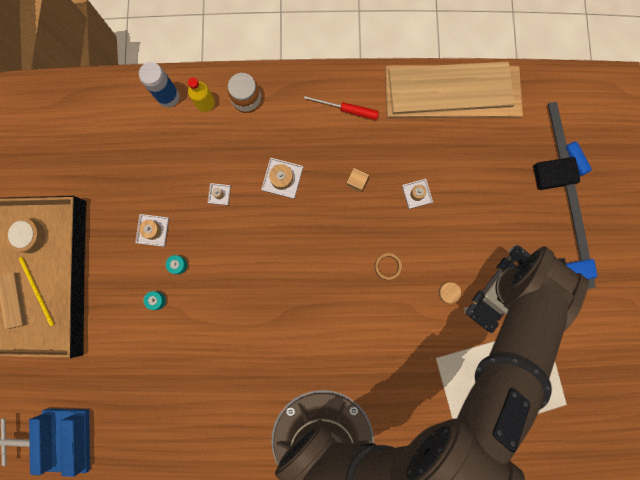

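View pics/scene9.png

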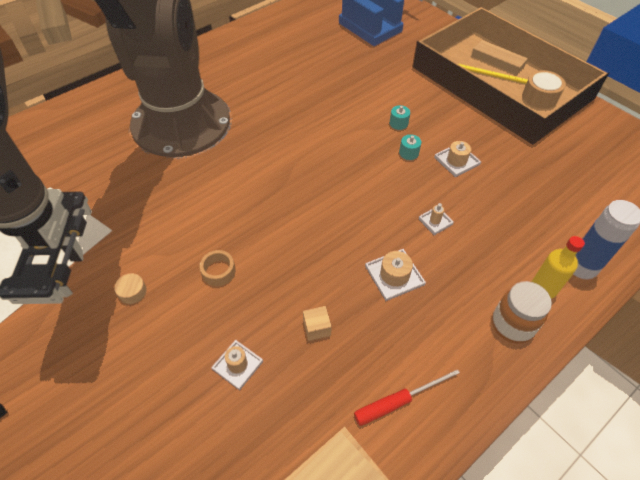

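All four feet stand upright in their own trays: (282,177), (149,229), (419,192) and (217,193) in the top view. Each is within about 2 mm of its tray centre measured with the same camera. The block at (358,180), the disc at (451,293) and the turquoise ones have not moved.

```bash
python3 -c "
from bench import arm
print(arm.job_done())"
```

```text
the job is handed in; nothing more can be done
None
```

All four furniture feet are standing upright, stud up, in the trays of their own size. I moved them one at a time, largest to smallest, and handed the job in at about 31.5 s of the 109 s allowed.

- **Position:** In the last pictures from both cameras, each foot's top centre was within about 2–2.5 mm of its tray centre. The two cameras differ from each other by 1–4 mm, in line with their calibration, so I compared each foot with its tray in the same camera.
- **Size:** The finger openings while gripping (59, 48, 36 and 24 mm) matched the four feet.
- **Left in place:** The block, disc, tape roll and turquoise pieces had not moved.
- **Contact:** The highest wrist force I read was about 6 N, and the gripper was clear of everything at hand-in. No check failed.

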